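Lift the hot lid off the fruit pot with the lid lifter

TASK

Take the lid lifter by its wooden grip, hook it under the loop of the larger pot's lid, lift that lid straight off while keeping it level, and lower it, still on the lifter, onto the middle of the empty round cork trivet. Then slide the lifter out of the loop and stand it upright on the bare worktop, clear of the lid. The large pot and its lid are hot, so neither the gripper nor the arm may touch them, and leave the smaller pot's lid where it is.

Things in the scene. Friction and masses are not known exactly. Their poses are not given: they have to be found in the camera images.
- lifter_grip (a point): Centre of the 34 x 26 x 76 mm (x,y,z) wooden grip of the loose standing lid lifter, 112 mm above its foot. Below is a steel C-hook open to its +x: upright at x -38 to -30, upper arm 66 mm above foot underside, tongue (also the foot) x -38 to 34, 40 wide, 6 thick. Ridges on the tongue (tops 16 mm up, x 13 to 21 and -21 to -13) leave a trough under the grip for the bar. 0.28 kg, z up.
- lid_bar (a point): Middle of the top bar of the loop on the hot 166 mm steel lid (0.36 kg) of the larger pot (160 mm, fixed), above the lid's centre. Bar 10 mm thick, along its y; legs 94 mm apart: hook in along x from either side. Bar axis 62 mm above the lid's underside; 39 mm free height between lid top and bar. The lid sits loosely 6 mm deep in the rim; bar at z 132 mm on the pot. z up.
- trivet_top (a point): Centre of the top face of the empty round cork trivet, 190 mm across, 14 mm thick, fixed. With the lid resting on it the bar is 62 mm above this point. z up.
- small_lid_bar (a point): Bystander: middle of the top bar of the loop on the lid (114 mm) of the smaller pot (108 mm, fixed), z 114 mm. Leave it. Other bystanders: a white bowl of fruit and a jam jar beyond the pots, a spoon with a wooden handle off to the left.
There are look-alikes about, which are no part of the job. What is shaped like the part that bears lifter_grip but red is not meant. Leave any blue look-alike of the part that bears lid_bar alone.

How it is judged:
By the outcome, as a careful person would: the job done as asked, in the order asked, and still so for the second after the job is handed in, with the robot touching nothing.
It also fails if it takes over 61 s, if anything falls off the work surface, if the arm or the gripper's body presses on something with over 40 N, if the wrist force passes 120 N, or if a joint passes its speed limit or range.

ROBOT

A 7-joint arm with a two-finger parallel gripper is mounted at the origin on the work surface. World frame = base frame: x ahead of the robot, y to its left, z up, the work surface at z = 0. Lengths are in m, angles in rad, forces in N, time in s.
With the tool pointing down it reaches from about 0.4 to 0.85 m from the base axis. Payload 10.4 kg.
Tool frame: the origin (TCP) lies on the centre line of the jaws, within the pads' length; the fingertips stand ctrl.nose_length ahead of it and the grasp point (between the pads) is the TCP (ctrl.nose_length is the distance from the TCP to the fingertips, in m); z points along the fingers, y is the line along which they close (so a half turn about z gives the same grasp; the last joint's range is limited). The gripper opens to 85 mm and grips with 20 to 120 N. Pads are 22 mm wide; open, the fingers measure 114 mm over their backs; the gripper's body (76 mm by 85 mm) begins 54 mm behind the grasp point. The pads swing forward as they close: fully open they stand 13 mm farther back than shut.
Start: joints at [-1.194, 0.332, -0.065, 1.46, 0.022, 1.35, -0.088], TCP at [0.243, 0.576, 0.25] pointing down, gripper open.
Joint ranges: [-2.6, 2.6], [-0.5, 2.12], [-1.47, 1.34], [0.16, 2.42], [-1.27, 4.41], [0.06, 2.06], [-2.6, 2.6]. Speed limits (rad/s): [2.22, 2.22, 2.79, 2.79, 3.14, 3.14, 3.14].

INTERFACE

Orientations are given as a 3x3 rotation matrix whose columns are the frame's x, y, z axes.
In Python, from rig import ctrl gives the robot as it stands.
- The arm moves only by the tool play_rows, never from a script. Its argument "series" is a list of rows, each a list of 5 numbers: the finger opening in mm, from 0 to 85.4, then the shift along the tool's x, y, z in units of 0.04 m (1.0 is 0.04 m), then the turn about the tool's z in units of 0.08 rad (1.0 is 0.08 rad). In form: [[jaw, x, y, z, yaw], ...]. A call has 1 to 8 rows; each row shifts and turns the commanded pose from where the row before left it, along the tool's axes as they then stand; what a row does not reach is not made up. A row lasts 1/10 s, in which the tool goes at most 50 mm and 8.59 degrees, less where a joint would pass 70% of its speed; a pose out of reach is approached as far as the arm can. A call with a number of a shift or a turn outside -1 to 1 is refused whole. A call with a gripper value outside its range is refused whole. The fingers move at their own pace and stop on an object; "grip_force" is the grip in N (left out, the last holds). Time passes only in rows, so rows that do not move let the fingers close. It gives the time, the measured TCP pose, the force, the opening and the grip force at its end, in the units of the state.
- ctrl.read_state(): the state, without advancing time (a new reading comes with each control period).
- ctrl.camera(name): name is "side" or "top" or "wrist"; returns the picture (384x512x3 uint8, blue, green, red); there is no depth.
- ctrl.camera_model(name): a dict with "vertical_fov" (degrees; the focal length in pixels is half the picture's height over the tangent of half this angle, whatever the lens; pixels are square), "cx", "cy" (the principal point, pixels), "R" (3x3) and "t" (3): a world point X has camera coordinates R X + t. Camera axes: x right, y down, z forward; pixel columns grow to the right and rows downward; lengths in m; the calibration is good to about 2 mm. A picture is of the moment at which its call begins: read the wrist's pose just before it. camera_model takes no time and is no camera call; for the wrist camera it gives the pose at the moment of the call.
- ctrl.hand_in(): hands the job in; it is judged then, once.
Trained networks look in the newest picture that a camera, given by its name, has taken for a name from the list of things; names that differ only in an ending like _2 or _b are one class to them, and where a whole thing is asked for, a point or a joint stands for the part that bears it (a point fixed in the world has none). Each returns a list of dicts, best first, with "p" (0 to 1); they miss things now and then, are a little off and sometimes report something else, mostly with a low value. They report only what shows in the picture. A call takes as long as a camera call. They do not tell look-alikes from the thing itself.
- ctrl.look_for(camera, target): "bbox" ([centre column, centre row, width, height] in pixels, round what is visible of it).
- ctrl.silhouettes(camera, target): "mask" (384x512 bool, what is visible of it) and "bbox" ([centre column, centre row, width, height] in pixels, round what is visible of it).
- ctrl.landmark_of(camera, target): "xy" ([column, row] in pixels: a listed point, or the origin of a listed thing).
The state is a dict: "clock": time; "q": joint angles; "joint_vel": joint speeds; "tau": joint torques, N m; "tcp_pos": TCP position; "eef_rot": TCP orientation; "force": force on the tool from outside, world axes, zero at the start; "torque": the same for the moment, N m; "finger_gap": finger opening in m; "finger_force": force on a finger pad.
Only numpy, scipy, OpenCV 4.12 (cv2) and the standard library are available. Lean on these libraries where they do the work, as an engineer would, in place of code of your own. Each camera call takes 0.05 s, during which the arm holds its last target. There are 200 camera calls.

## Working session

There is one attempt and no reset: what is moved stays moved. The work goes in short steps, Python scripts to look and compute and a tool call to move; the robot and the scene stay as the last step left them, time stands still between calls to the robot, and variables do not carry over. Pictures are saved under pics/ and viewed, at most 10 in all, crops included, and the job is handed in when it is done.

Besides the shell and the picture viewer there is one more tool, called after "Emit:" as a command line: name --pt "numbers of a row" for each row, then --argument value for the rest. play_rows: Moves the arm, as the interface text tells. Its arguments: {"type":"object","properties":{"series":{"type":"array","items":{"type":"array","items":{"type":"number"}}},"grip_force":{"type":"number"}},"required":["series"]}

```bash
mkdir -p pics; ls
cat > h.py <<'E'
import numpy as np, cv2
from rig import ctrl
def f(m): return 192/np.tan(np.radians(m["vertical_fov"])/2)
def ray(cam,xy,m=None):
    m=m or ctrl.camera_model(cam); R=np.array(m["R"]);t=np.array(m["t"])
    d=R.T@np.array([(xy[0]-m["cx"])/f(m),(xy[1]-m["cy"])/f(m),1]); return -R.T@t,d
def atz(cam,xy,z,m=None):
    c,d=ray(cam,xy,m); return c+d*(z-c[2])/d[2]
def proj(cam,X,m=None):
    m=m or ctrl.camera_model(cam); p=np.array(m["R"])@np.array(X)+np.array(m["t"]); return np.array([m["cx"]+f(m)*p[0]/p[2],m["cy"]+f(m)*p[1]/p[2]])
E
python3 - <<'E'
from h import *
np.set_printoptions(precision=3,suppress=True)
Z=dict(lifter_grip=.112,lid_bar=.132,trivet_top=.014,small_lid_bar=.114)
ims=[]
for c in("top","side"):
    im=ctrl.camera(c); ims.append(im); cv2.imwrite(f"pics/{c}0.png",im)
    for k,z in Z.items():
        print(c,k,[(round(d["p"],2),np.round(d["xy"]),atz(c,d["xy"],z)[:2]) for d in ctrl.landmark_of(c,k)])
s=ctrl.read_state();print(s["clock"],ctrl.nose_length,s["tcp_pos"],s["eef_rot"])
m=ctrl.camera_model("top");print(m); print(ctrl.camera_model("side"))
E
```

```text
pics
top lifter_grip [(0.86, array([323., 244.]), array([ 0.432, -0.07 ])), (0.61, array([276., 274.]), array([0.35 , 0.052]))]
top lid_bar [(0.88, array([139., 144.]), array([0.692, 0.438])), (0.58, array([199., 186.]), array([0.577, 0.267]))]
top trivet_top [(0.75, array([391., 198.]), array([ 0.578, -0.29 ])), (0.62, array([290., 175.]), array([0.641, 0.012]))]
top small_lid_bar [(0.7, array([290., 175.]), array([0.617, 0.019]))]
side lifter_grip [(0.89, array([221., 225.]), array([ 0.426, -0.072])), (0.81, array([185., 196.]), array([0.341, 0.05 ]))]
side lid_bar [(0.97, array([275., 111.]), array([0.677, 0.365])), (0.82, array([252., 134.]), array([0.573, 0.26 ]))]
side trivet_top [(0.63, array([298., 309.]), array([ 0.579, -0.288]))]
side small_lid_bar [(0.74, array([286., 188.]), array([0.625, 0.02 ])), (0.64, array([249., 135.]), array([0.569, 0.278]))]
0.5 0.019 [0.243 0.576 0.25 ] [[-0.921  0.389 -0.   ]
 [ 0.389  0.921  0.   ]
 [ 0.     0.    -1.   ]]
{'vertical_fov': 54.49183213029793, 'cx': 257.53049218495073, 'cy': 200.59479683037299, 'R': array([[ 0.026, -1.   , -0.012],
       [-0.988, -0.024, -0.152],
       [ 0.152,  0.016, -0.988]]), 't': array([0.095, 0.558, 1.045])}
{'vertical_fov': 51.95592183537092, 'cx': 244.4948228311464, 'cy': 185.52302053715073, 'R': array([[ 0.983, -0.185, -0.018],
       [-0.145, -0.698, -0.701],
       [ 0.117,  0.691, -0.713]]), 't': array([-0.49 ,  0.192,  1.102])}
```

View pics/top0.png

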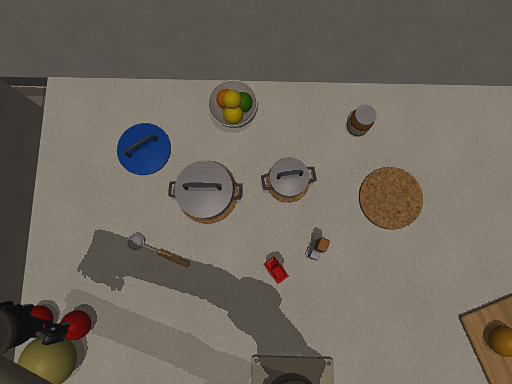

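View pics/side0.png

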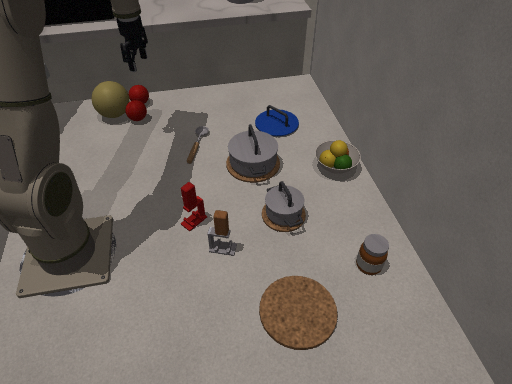

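Top view: the wooden lifter is at (323,244), and the red lifter at (276,274) is a decoy. The large steel lid's bar is at (203,186), the blue lid at (139,144) is a decoy, and the small lid is at (290,175). The trivet is at (391,198). I'll check the lifter and the lid bar in one close crop.

Run:
```python
from h import *
a=cv2.imread("pics/side0.png");b=cv2.imread("pics/top0.png")
r=lambda i,x,y:cv2.resize(i[y-32:y+32,x-40:x+40],(400,300),interpolation=cv2.INTER_CUBIC)
cv2.imwrite("pics/crop.png",np.vstack([np.hstack([r(a,215,235),r(b,318,248)]),np.hstack([r(a,252,142),r(b,203,186)])]))
```

```text
(no output)
```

View pics/crop.png

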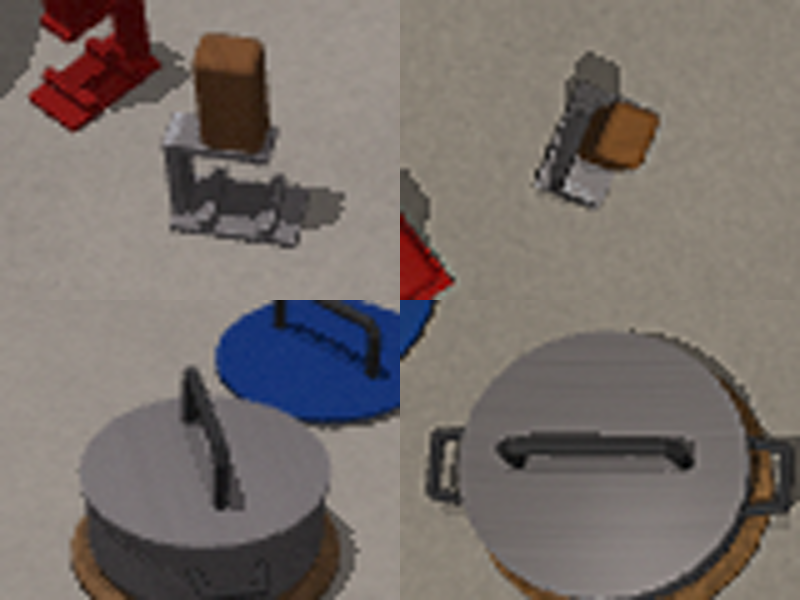

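Run:
```python
from h import *
np.set_printoptions(precision=3,suppress=True)
p=lambda x,y:(175+x/5,203+y/5)
A=atz("side",p(170,228),0.0);B=atz("side",p(297,243),0.0);d=B-A
print(A,B,np.linalg.norm(d),np.degrees(np.arctan2(d[1],d[0])))
# bar ends in top view, z=.137
t=lambda x,y:(163+(x-400)/5,154+(y-300)/5)
C=atz("top",t(500,445),.135);D=atz("top",t(692,445),.135);print(C,D,D-C)
C=atz("side",(212+190/5,110+(370-300)/5),.135);D=atz("side",(212+225/5,110+(505-300)/5),.10);print(C,D)
# wireframe overlay
for yaw in (-20,-40,-60):
    R=np.array([[np.cos(np.radians(yaw)),-np.sin(np.radians(yaw))],[np.sin(np.radians(yaw)),np.cos(np.radians(yaw))]])
    for c,x0,y0,ox in(("side",175,203,0),("top",278,216,400)):
        q=[]
        for X in [(-.038,-.02,0),(.034,-.02,0),(.034,.02,0),(-.038,.02,0),(-.038,-.02,.066),(-.038,.02,.066)]:
            w=np.r_[np.array([.430,-.071])+R@X[:2],X[2]]; q.append(np.round((proj(c,w)-[x0,y0])*5+[ox,0]))
        print(yaw,c,[tuple(map(int,i)) for i in q])
```

```text
[ 0.387 -0.059 -0.   ] [ 0.455 -0.083  0.   ] 0.0724372418436245 -19.44571677916652
[0.584 0.31  0.135] [0.587 0.206 0.135] [ 0.002 -0.104  0.   ]
[0.578 0.308 0.135] [0.581 0.211 0.1  ]
-20 side [(176, 254), (303, 270), (316, 212), (191, 196), (166, 182), (182, 124)]
-20 top [(605, 222), (646, 108), (583, 84), (541, 197), (623, 223), (555, 196)]
-40 side [(173, 232), (284, 284), (320, 231), (211, 182), (163, 160), (203, 109)]
-40 top [(580, 220), (658, 129), (606, 84), (528, 175), (596, 221), (541, 173)]
-60 side [(180, 211), (260, 292), (316, 251), (236, 173), (171, 139), (229, 100)]
-60 top [(556, 210), (662, 152), (628, 92), (523, 150), (571, 210), (536, 147)]
```

The wooden lifter is confirmed: open towards about −20° in world, and its upright faces the robot. The large lid's bar runs along world y. I'm moving above the lifter.

Emit:
play_rows --pt "85 -0.98 -0.69 0 0" --pt "85 -0.98 -0.69 0 0" --pt "85 -0.98 -0.69 0 0" --pt "85 -0.98 -0.69 0 0" --pt "85 -0.98 -0.69 0 0" --pt "85 -0.98 -0.69 0 0" --pt "85 -0.98 -0.69 0 0" --pt "85 -0.98 -0.69 0 0"

```text
clock: 1.3
tcp_pos: [0.4469, 0.2485, 0.2506]
eef_rot: [[-0.921, 0.389, 0.001], [0.389, 0.921, 0.001], [-0.0, 0.001, -1.0]]
force: [0.9, 1.3, 0.6]
finger_gap: 0.0852
finger_force: 0.0
```

Emit:
play_rows --pt "85 -0.3 -0.92 0 0" --pt "85 -0.3 -0.92 0 0" --pt "85 -0.3 -0.92 0 0" --pt "85 -0.3 -0.92 0 0" --pt "85 -0.3 -0.92 0 0" --pt "85 -0.3 -0.92 0 0" --pt "85 -0.3 -0.92 0 0" --pt "85 0 0 0 0"

```text
clock: 2.1
tcp_pos: [0.4229, -0.0244, 0.2507]
eef_rot: [[-0.918, 0.396, 0.001], [0.396, 0.918, 0.0], [-0.001, 0.001, -1.0]]
force: [0.8, -0.1, -0.4]
finger_gap: 0.0848
finger_force: 0.0
```

Run:
```python
from h import *
np.set_printoptions(precision=3,suppress=True)
s=ctrl.read_state();print(s["clock"],s["tcp_pos"],s["eef_rot"],s["q"])
m=ctrl.camera_model("wrist");im=ctrl.camera("wrist");cv2.imwrite("pics/w1.png",im)
print([(d["p"],d["xy"],atz("wrist",d["xy"],.112,m)) for d in ctrl.landmark_of("wrist","lifter_grip")])
```

```text
2.1 [ 0.423 -0.024  0.251] [[-0.918  0.396  0.001]
 [ 0.396  0.918  0.   ]
 [-0.001  0.001 -1.   ]] [-0.527 -0.159  0.436  1.973  0.069  1.312  1.05 ]
[(0.67, [217.7, 204.8], array([ 0.428, -0.067,  0.112])), (0.55, [297.7, 90.5], array([0.355, 0.05 , 0.112]))]
```

View pics/w1.png

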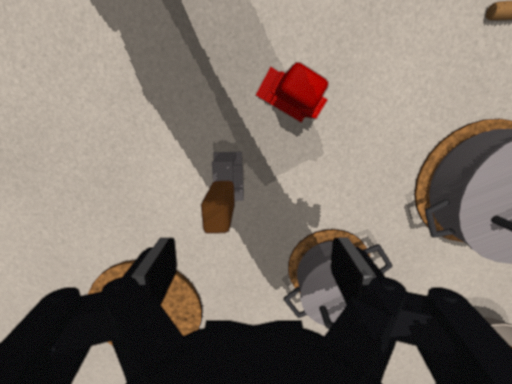

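The wrist view shows the wooden grip at (218,205), which gives (0.429, −0.068) and agrees with the other two cameras. Its hook lines up with the tool, so I'm descending to grasp.

Emit:
play_rows --pt "85 -0.3 -0.48 0 0" --pt "85 -0.28 -0.48 0 0" --pt "85 0 0 0.6 0" --pt "85 0 0 0.7 0" --pt "85 0 0 0.7 0" --pt "85 0 0 0.7 0" --pt "85 0 0 0.6 0" --pt "85 0 0 0 0"

```text
clock: 3.0
tcp_pos: [0.428, -0.0629, 0.1158]
eef_rot: [[-0.922, 0.387, -0.005], [0.387, 0.922, -0.001], [0.004, -0.003, -1.0]]
force: [0.6, 0.1, -0.1]
finger_gap: 0.0849
finger_force: 0.0
```

Emit:
play_rows --grip_force 70 --pt "40 0 0 0 0" --pt "40 0 0 0 0" --pt "0 0 0 0 0" --pt "0 0 0 0 0" --pt "0 0 0 0 0" --pt "0 0 0 0 0" --pt "0 0 0 0 0"

```text
clock: 3.7
tcp_pos: [0.4303, -0.0643, 0.1191]
eef_rot: [[-0.921, 0.389, 0.002], [0.389, 0.921, 0.0], [-0.001, 0.001, -1.0]]
force: [-1.3, -1.7, 6.0]
finger_gap: 0.0256
finger_force: 69.1
```

Run:
```python
from h import *
np.set_printoptions(precision=3,suppress=True)
s=ctrl.read_state();print(s["clock"],s["tcp_pos"],s["eef_rot"],s["finger_gap"],s["finger_force"])
for c in("side","top"):
    im=ctrl.camera(c)
    print(c,[(d["p"],d["xy"],atz(c,d["xy"],.112)) for d in ctrl.landmark_of(c,"lifter_grip")])
    x,y=(218,235) if c=="side" else (318,246)
    cv2.imwrite(f"pics/g_{c}.png",cv2.resize(im[y-32:y+32,x-40:x+40],(400,320),interpolation=cv2.INTER_CUBIC))
cv2.imwrite("pics/g.png",np.hstack([cv2.imread("pics/g_side.png"),cv2.imread("pics/g_top.png")]))
```

```text
3.7 [ 0.43  -0.064  0.119] [[-0.921  0.389  0.002]
 [ 0.389  0.921  0.   ]
 [-0.001  0.001 -1.   ]] 0.025553978276730283 69.11122441291809
side [(0.82, [185.3, 193.4], array([0.344, 0.06 , 0.112])), (0.75, [222.0, 219.8], array([ 0.431, -0.055,  0.112]))]
top [(0.89, [275.9, 272.5], array([0.353, 0.054, 0.112])), (0.47, [322.3, 246.2], array([ 0.426, -0.069,  0.112]))]
```

View pics/g.png

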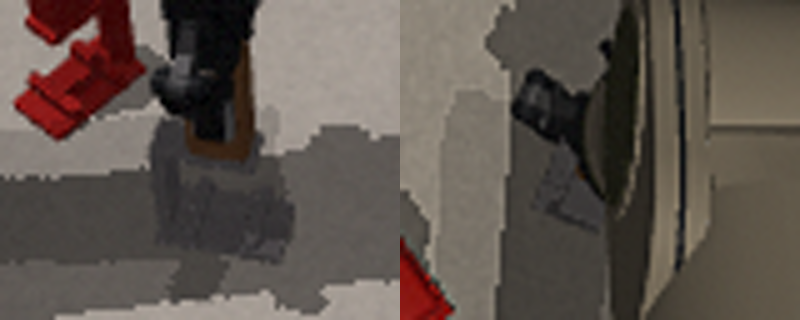

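Grip holds the lifter (gap 25.6 mm, grip in the pads). I'm raising it, turning, and carrying it to in front of the lid.

Emit:
play_rows --pt "0 0 0 -0.6 0" --pt "0 0 0 -0.9 0" --pt "0 0 0 -0.9 0" --pt "0 0 0 -0.9 0" --pt "0 0 0 -0.9 -0.8" --pt "0 0 0 0 -1" --pt "0 0 0 0 -1" --pt "0 0 0 0 -1"

```text
clock: 4.7
tcp_pos: [0.4295, -0.0641, 0.2863]
eef_rot: [[-0.996, 0.093, 0.0], [0.093, 0.996, 0.0], [0.0, 0.0, -1.0]]
force: [0.2, 0.3, -2.5]
finger_gap: 0.0255
finger_force: 69.3
```

Emit:
play_rows --pt "0 0 0 0 -1" --pt "0 0 0 0 -0.5" --pt "0 -0.1 0.7 0 0" --pt "0 -0.1 0.9 0 0" --pt "0 -0.2 0.9 0 0" --pt "0 -0.2 0.9 0 0" --pt "0 -0.2 0.9 0 0" --pt "0 -0.1 0.9 0 0"

```text
clock: 5.5
tcp_pos: [0.4607, 0.1461, 0.286]
eef_rot: [[-1.0, -0.024, -0.0], [-0.024, 1.0, 0.0], [0.0, 0.0, -1.0]]
force: [0.8, -0.3, -2.9]
finger_gap: 0.0256
finger_force: 69.4
```

Emit:
play_rows --pt "0 -0.1 0.9 0 0" --pt "0 -0.1 0.9 0 0" --pt "0 -0.1 0.9 0 0" --pt "0 0 0.4 0 0" --pt "0 0 0 0 0" --pt "0 0 0 0 0"

```text
clock: 6.1
tcp_pos: [0.4697, 0.2682, 0.286]
eef_rot: [[-1.0, -0.024, -0.001], [-0.024, 1.0, -0.001], [0.001, -0.001, -1.0]]
force: [-0.1, -0.5, -3.1]
finger_gap: 0.0253
finger_force: 69.4
```

Run:
```python
from h import *
np.set_printoptions(precision=3,suppress=True)
s=ctrl.read_state();print(s["clock"],s["tcp_pos"],s["eef_rot"],s["finger_gap"],s["force"])
ms=[]
for c in("wrist","side","top"):
    m=ctrl.camera_model(c);im=ctrl.camera(c);cv2.imwrite(f"pics/p_{c}.png",im);ms.append(im)
    print(c,[(d["p"],d["xy"],atz(c,d["xy"],.132,m)) for d in ctrl.landmark_of(c,"lid_bar")])
x,y=(245,130)
b=cv2.resize(ms[1][80:176,180:308],(400,300),interpolation=cv2.INTER_CUBIC)
a=cv2.resize(ms[2][136:232,145:273],(400,300),interpolation=cv2.INTER_CUBIC)
cv2.imwrite("pics/p.png",np.hstack([cv2.resize(ms[0],(400,300)) ,b]));cv2.imwrite("pics/pt.png",a)
```

```text
6.1 [0.47  0.268 0.286] [[-1.    -0.024 -0.001]
 [-0.024  1.    -0.001]
 [ 0.001 -0.001 -1.   ]] 0.02528415557689457 [-0.133 -0.505 -3.065]
wrist [(0.82, [369.3, 318.7], array([0.648, 0.422, 0.132]))]
side [(0.92, [249.1, 135.3], array([0.564, 0.254, 0.132])), (0.79, [278.2, 108.7], array([0.69 , 0.376, 0.132]))]
top [(0.97, [139.4, 144.1], array([0.691, 0.437, 0.132])), (0.88, [201.7, 184.0], array([0.583, 0.26 , 0.132])), (0.15, [289.1, 176.7], array([0.609, 0.024, 0.132]))]
```

View pics/p.png

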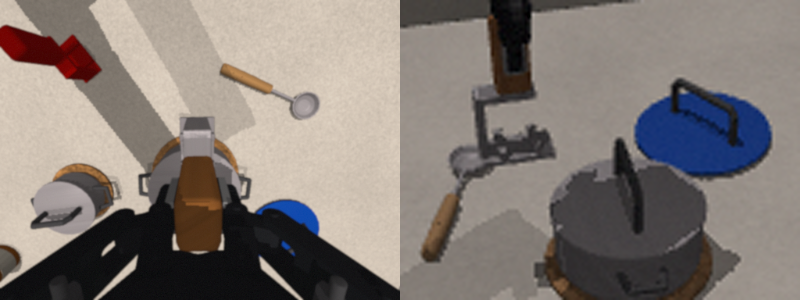

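The lifter hangs level and aligned in front of the lid, in the right crop with the tongue at about (520,150) and the bar at (630,180). I'm lowering it so the foot is at z ≈ 0.10, then inserting.

Emit:
play_rows --pt "0 0 -0.2 0.4 0" --pt "0 0 0 0.5 0" --pt "0 0 0 0.5 0" --pt "0 0 0 0.28 0" --pt "0 0 0 0 0" --pt "0 0 0 0 0"

```text
clock: 7.0
tcp_pos: [0.4702, 0.261, 0.2198]
eef_rot: [[-1.0, -0.024, 0.001], [-0.024, 1.0, 0.0], [-0.001, 0.0, -1.0]]
force: [0.4, -0.1, -2.0]
finger_gap: 0.0254
finger_force: 69.3
```

Run:
```python
from h import *
np.set_printoptions(precision=3,suppress=True)
s=ctrl.read_state();print(s["clock"],s["tcp_pos"],s["force"])
ms=[]
T=s["tcp_pos"];
for c,(x,y) in(("side",(235,125)),("top",(205,200))):
    m=ctrl.camera_model(c);im=ctrl.camera(c).copy();x0,y0=x-48,y-45
    print(c,[(d["p"],d["xy"],atz(c,d["xy"],.132,m)) for d in ctrl.landmark_of(c,"lid_bar")])
    z=cv2.resize(im[y0:y0+90,x0:x0+96],None,fx=4,fy=4,interpolation=cv2.INTER_CUBIC)
    P=lambda X:tuple(int(v) for v in np.round((proj(c,X)+.5-[x0,y0])*4))
    f0=T[2]-.119
    for a,b,col in [((T[0]-.038,T[1]-.02,f0),(T[0]+.034,T[1]-.02,f0),(0,255,0)),((T[0]+.034,T[1]-.02,f0),(T[0]+.034,T[1]+.02,f0),(0,255,0)),((.577,.213,.137),(.577,.307,.137),(0,0,255)),((.577,.213,.137),(.577,.213,.088),(0,0,255))]:
        cv2.line(z,P(a),P(b),col,1)
    ms.append(z)
cv2.imwrite("pics/q.png",np.hstack(ms))
```

```text
7.0 [0.47  0.261 0.22 ] [ 0.429 -0.07  -2.025]
side [(0.73, [250.9, 134.8], array([0.57 , 0.255, 0.132])), (0.7, [279.6, 107.3], array([0.697, 0.384, 0.132]))]
top [(0.71, [138.0, 142.2], array([0.696, 0.441, 0.132])), (0.66, [199.3, 186.9], array([0.575, 0.266, 0.132]))]
```

View pics/q.png

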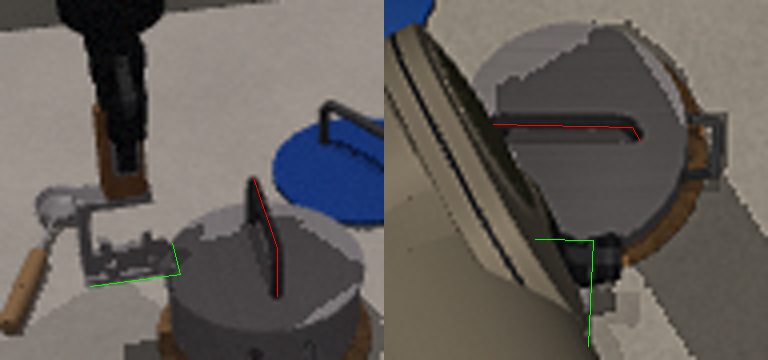

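The model overlay fits: the bar is at x ≈ 0.577 (red line on the bar) and the tongue's outline matches (green). I'm sliding in.

Emit:
play_rows --pt "0 -0.4 -0.05 0 0" --pt "0 -0.5 0 0 0" --pt "0 -0.5 0 0 0" --pt "0 -0.5 0 0 0" --pt "0 -0.5 0 0 0" --pt "0 -0.28 0 0 0" --pt "0 0 0 0 0" --pt "0 0 0 0 0"

```text
clock: 8.0
tcp_pos: [0.5766, 0.2617, 0.2191]
eef_rot: [[-1.0, -0.024, -0.0], [-0.024, 1.0, 0.0], [0.0, 0.0, -1.0]]
force: [-0.3, 1.1, -3.4]
finger_gap: 0.0252
finger_force: 69.5
```

Run:
```python
from h import *
np.set_printoptions(precision=3,suppress=True)
s=ctrl.read_state();print(s["clock"],s["tcp_pos"],s["force"])
T=s["tcp_pos"];c="side";im=ctrl.camera(c).copy();x0,y0=200,85
z=cv2.resize(im[y0:y0+80,x0:x0+96],None,fx=4,fy=4,interpolation=cv2.INTER_CUBIC)
w=z.copy()
P=lambda X:tuple(int(v) for v in np.round((proj(c,X)+.5-[x0,y0])*4))
f0=T[2]-.119
for a,b,col in [((-.038,-.02,0),(.034,-.02,0),(0,255,0)),((-.017,-.02,0),(-.017,-.02,.016),(0,255,0)),((.017,-.02,0),(.017,-.02,.016),(0,255,0)),((-.038,-.02,0),(-.038,-.02,.066),(0,255,0))]:
    cv2.line(z,P(T+np.array(a)-[0,0,.119]),P(T+np.array(b)-[0,0,.119]),col,1)
cv2.imwrite("pics/r.png",np.hstack([w,z]))
```

```text
8.0 [0.577 0.262 0.219] [-0.323  1.078 -3.379]
```

View pics/r.png

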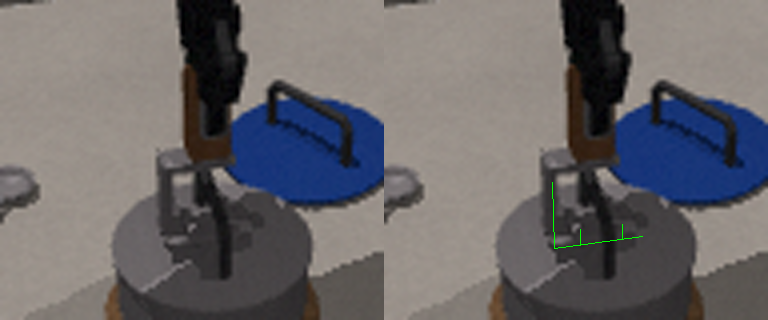

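The hook is inside the loop. Its upright shows about 4 mm behind the model, so I'm nudging 4 mm forward, then raising 15 mm to check the bar isn't riding on a ridge.

Emit:
play_rows --pt "0 -0.1 0 0 0" --pt "0 0 0 -0.15 0" --pt "0 0 0 -0.12 0" --pt "0 0 0 -0.1 0" --pt "0 0 0 0 0" --pt "0 0 0 0 0" --pt "0 0 0 0 0"

```text
clock: 8.75
tcp_pos: [0.581, 0.2616, 0.2337]
eef_rot: [[-1.0, -0.024, -0.0], [-0.024, 1.0, -0.0], [0.0, -0.0, -1.0]]
force: [0.4, 0.1, -2.7]
finger_gap: 0.0251
finger_force: 69.4
```

The force hasn't changed with the ridge tops above the bar's underside, so the bar is in the trough. Lifting now.

Emit:
play_rows --pt "0 0 0 -0.1 0" --pt "0 0 0 -0.1 0" --pt "0 0 0 -0.1 0" --pt "0 0 0 -0.15 0" --pt "0 0 0 -0.2 0" --pt "0 0 0 -0.3 0" --pt "0 0 0 -0.4 0" --pt "0 0 0 -0.4 0"

```text
clock: 9.55
tcp_pos: [0.5811, 0.2616, 0.3053]
eef_rot: [[-1.0, -0.024, 0.0], [-0.024, 1.0, 0.0], [-0.0, 0.0, -1.0]]
force: [1.2, -0.5, -6.6]
finger_gap: 0.0252
finger_force: 69.2
```

Emit:
play_rows --pt "0 0 0 -0.4 0" --pt "0 0 0 -0.3 0" --pt "0 0 0 -0.1 0" --pt "0 0 0 0 0" --pt "0 0 0 0 0"

```text
clock: 10.05
tcp_pos: [0.5809, 0.2616, 0.3351]
eef_rot: [[-1.0, -0.024, -0.001], [-0.024, 1.0, -0.0], [0.001, -0.0, -1.0]]
force: [-0.1, -0.8, -8.6]
finger_gap: 0.025
finger_force: 69.3
```

Run:
```python
from h import *
np.set_printoptions(precision=3,suppress=True)
s=ctrl.read_state();print(s["clock"],s["tcp_pos"],s["force"])
a=ctrl.camera("side").copy()
print([(d["p"],d["xy"],atz("side",d["xy"],.014)) for d in ctrl.silhouettes("side","trivet_top") for d in [dict(p=d["p"],xy=d["bbox"][:2])]])
b=ctrl.camera("top").copy()
for c in("side","top"):
  for d in ctrl.landmark_of(c,"trivet_top"): print(c,d["p"],atz(c,d["xy"],.014))
for c,im in(("side",a),("top",b)):
  hsv=cv2.cvtColor(im,cv2.COLOR_BGR2HSV)
  m=((hsv[...,1]>70)&(hsv[...,0]>4)&(hsv[...,0]<22)).astype(np.uint8)
  n,l,st,ce=cv2.connectedComponentsWithStats(m)
  cand=[i for i in range(1,n) if st[i,4]>1500]
  for i in cand:
    cnt=max(cv2.findContours((l==i).astype(np.uint8),0,1)[0],key=len)
    e=cv2.fitEllipse(cnt); print(c,e,atz(c,e[0],.014))
cv2.imwrite("pics/l.png",np.hstack([cv2.resize(a[50:200,170:320],(400,400)),cv2.resize(b[110:260,130:280],(400,400))]))
```

```text
10.05 [0.581 0.262 0.335] [-0.106 -0.781 -8.611]
[(0.65, [298.9, 314.1], array([ 0.576, -0.302,  0.014]))]
side 0.67 [ 0.579 -0.288  0.014]
top 0.86 [ 0.575 -0.286  0.014]
side ((297.876220703125, 312.35101318359375), (71.62039184570312, 78.55645751953125), 118.8697509765625) [ 0.575 -0.298  0.014]
top ((390.61151123046875, 197.6394500732422), (60.899173736572266, 64.01883697509766), 119.52173614501953) [ 0.578 -0.288  0.014]
top ((491.1859130859375, 334.8659362792969), (49.88361358642578, 95.12307739257812), 171.60018920898438) [ 0.193 -0.56   0.014]
```

View pics/l.png

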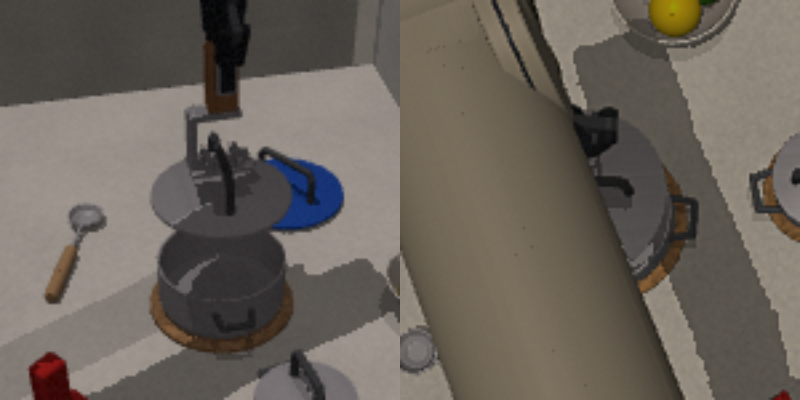

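The lid hangs level on the hook, clear of the pot in the left crop at (220,195), with added weight about 5 N. The trivet centre is at about (0.577, −0.289). I'm carrying it across smoothly.

Emit:
play_rows --pt "0 0 -0.1 -0.1 0" --pt "0 0 -0.2 -0.1 0" --pt "0 0 -0.3 -0.1 0" --pt "0 0 -0.4 -0.1 0" --pt "0 0 -0.5 -0.1 0" --pt "0 0 -0.5 0 0" --pt "0 0 -0.5 0 0" --pt "0 0 -0.5 0 0"

```text
clock: 11.1
tcp_pos: [0.584, 0.1388, 0.3564]
eef_rot: [[-1.0, -0.023, 0.001], [-0.023, 1.0, 0.0], [-0.001, 0.0, -1.0]]
force: [-0.4, 0.2, -6.5]
finger_gap: 0.0252
finger_force: 69.1
```

Emit:
play_rows --pt "0 0.02 -0.5 0 0" --pt "0 0.02 -0.5 0 0" --pt "0 0.02 -0.5 0 0" --pt "0 0.02 -0.5 0 0" --pt "0 0.02 -0.5 0 0" --pt "0 0.02 -0.5 0 0" --pt "0 0.02 -0.5 0 0" --pt "0 0.02 -0.5 0 0"

```text
clock: 11.9
tcp_pos: [0.5808, -0.0213, 0.3564]
eef_rot: [[-1.0, -0.023, 0.001], [-0.023, 1.0, 0.0], [-0.001, 0.0, -1.0]]
force: [-0.1, 1.0, -7.0]
finger_gap: 0.0251
finger_force: 69.1
```

Emit:
play_rows --pt "0 0.02 -0.5 0 0" --pt "0 0.02 -0.5 0 0" --pt "0 0.02 -0.5 0 0" --pt "0 0.02 -0.5 0 0" --pt "0 0.02 -0.5 0 0" --pt "0 0.02 -0.5 0 0" --pt "0 0.02 -0.5 0 0" --pt "0 0.02 -0.5 0 0"

```text
clock: 12.7
tcp_pos: [0.5778, -0.1811, 0.3564]
eef_rot: [[-1.0, -0.023, 0.001], [-0.023, 1.0, 0.0], [-0.001, 0.0, -1.0]]
force: [-0.3, 0.7, -7.4]
finger_gap: 0.0253
finger_force: 69.1
```

Emit:
play_rows --pt "0 0 -0.5 0 0" --pt "0 0 -0.5 0 0" --pt "0 0 -0.5 0 0" --pt "0 0 -0.45 0 0" --pt "0 0 -0.35 0 0" --pt "0 0 -0.25 0 0" --pt "0 0 -0.15 0 0" --pt "0 0 -0.05 0 0"

```text
clock: 13.5
tcp_pos: [0.5814, -0.289, 0.3559]
eef_rot: [[-1.0, -0.024, -0.0], [-0.024, 1.0, 0.0], [0.0, 0.0, -1.0]]
force: [0.1, -0.5, -7.3]
finger_gap: 0.0252
finger_force: 69.2
```

Emit:
play_rows --pt "0 0 0 0 0" --pt "0 0 0 0 0" --pt "0 0 0 0 0"

```text
clock: 13.8
tcp_pos: [0.5819, -0.2877, 0.3559]
eef_rot: [[-1.0, -0.025, 0.0], [-0.025, 1.0, 0.0], [-0.0, 0.0, -1.0]]
force: [-0.5, -0.6, -7.9]
finger_gap: 0.0252
finger_force: 69.1
```

Run:
```python
from h import *
np.set_printoptions(precision=3,suppress=True)
s=ctrl.read_state();print(s["clock"],s["tcp_pos"],s["force"])
T=s["tcp_pos"]; zb=T[2]-.119+.011
for c in("side","top"):
  ctrl.camera(c)
  for d in ctrl.landmark_of(c,"lid_bar"): print(c,d["p"],d["xy"],atz(c,d["xy"],zb))
```

```text
13.8 [ 0.582 -0.288  0.356] [-0.462 -0.64  -7.944]
side 0.84 [278.8, 106.2] [0.649 0.226 0.248]
side 0.82 [305.8, 250.1] [ 0.577 -0.281  0.248]
top 0.88 [422.0, 183.3] [ 0.575 -0.283  0.248]
top 0.72 [138.4, 145.1] [0.653 0.399 0.248]
```

The bar measures (0.576, −0.282) against the trivet at (0.577, −0.289), so I'm correcting y by −4 mm and lowering to just above the cork.

Emit:
play_rows --pt "0 0 -0.1 0.2 0" --pt "0 0 0 0.4 0" --pt "0 0 0 0.6 0" --pt "0 0 0 0.7 0" --pt "0 0 0 0.7 0" --pt "0 0 0 0.6 0" --pt "0 0 0 0.4 0" --pt "0 0 0 0.2 0"

```text
clock: 14.8
tcp_pos: [0.5811, -0.2923, 0.202]
eef_rot: [[-1.0, -0.024, -0.002], [-0.024, 1.0, 0.001], [0.002, 0.001, -1.0]]
force: [-0.8, 1.0, -7.0]
finger_gap: 0.0251
finger_force: 69.2
```

Emit:
play_rows --pt "0 0 0 0.1 0" --pt "0 0 0 0 0" --pt "0 0 0 0 0"

```text
clock: 15.1
tcp_pos: [0.5822, -0.2928, 0.201]
eef_rot: [[-1.0, -0.024, 0.002], [-0.024, 1.0, -0.001], [-0.002, -0.001, -1.0]]
force: [-0.8, 0.6, -6.6]
finger_gap: 0.0252
finger_force: 69.1
```

Run:
```python
from h import *
np.set_printoptions(precision=3,suppress=True)
s=ctrl.read_state();print(s["clock"],s["tcp_pos"],s["force"])
T=s["tcp_pos"]; zb=T[2]-.119+.011
ms=[]
for c,y,x in(("side",180,220),("top",120,310)):
  im=ctrl.camera(c).copy();ms.append(cv2.resize(im[y:y+150,x:x+150],(400,400)))
  for d in ctrl.landmark_of(c,"lid_bar"): print(c,d["p"],d["xy"],atz(c,d["xy"],zb))
cv2.imwrite("pics/t.png",np.hstack(ms))
```

```text
15.1 [ 0.582 -0.293  0.201] [-0.786  0.606 -6.607]
side 0.92 [300.2, 294.7] [ 0.575 -0.294  0.093]
top 0.74 [401.1, 192.3] [ 0.581 -0.29   0.093]
top 0.55 [139.2, 143.8] [0.704 0.451 0.093]
top 0.52 [291.3, 173.6] [0.627 0.015 0.093]
```

View pics/t.png

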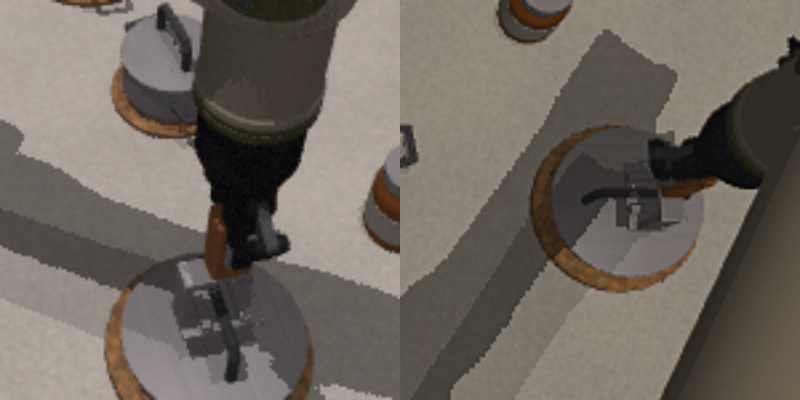

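The lid is level and centred over the trivet, with cork showing evenly around it once perspective is allowed for. I'm setting it down and lowering the hook to mid-gap.

Emit:
play_rows --pt "0 0 0 0.12 0" --pt "0 0 0 0.12 0" --pt "0 0 0 0.12 0" --pt "0 0 0 0.12 0" --pt "0 0 0 0.12 0" --pt "0 0 0 0.12 0" --pt "0 0 0 0.12 0" --pt "0 0 0 0.1 0"

```text
clock: 16.1
tcp_pos: [0.5817, -0.2925, 0.1619]
eef_rot: [[-1.0, -0.024, 0.0], [-0.024, 1.0, 0.0], [-0.0, 0.0, -1.0]]
force: [0.3, -0.3, -3.0]
finger_gap: 0.0254
finger_force: 69.8
```

Emit:
play_rows --pt "0 0 0 0 0" --pt "0 0 0 0 0" --pt "0 0 0 0 0"

```text
clock: 16.4
tcp_pos: [0.5818, -0.2926, 0.1626]
eef_rot: [[-1.0, -0.024, 0.0], [-0.024, 1.0, -0.0], [-0.0, -0.0, -1.0]]
force: [0.7, 1.1, -2.9]
finger_gap: 0.0255
finger_force: 69.8
```

The weight is off the hook (−3 N is the lifter alone), so I'm sliding out.

Emit:
play_rows --pt "0 0.15 0 0 0" --pt "0 0.25 0 0 0" --pt "0 0.3 0 0 0" --pt "0 0.35 0 0 0" --pt "0 0.4 0 0 0" --pt "0 0.4 0 0 0" --pt "0 0.3 0 0 0" --pt "0 0 0 0 0"

```text
clock: 17.2
tcp_pos: [0.4939, -0.2952, 0.1626]
eef_rot: [[-1.0, -0.022, 0.0], [-0.022, 1.0, 0.0], [-0.0, 0.0, -1.0]]
force: [-0.3, -0.4, -2.3]
finger_gap: 0.0253
finger_force: 69.7
```

Run:
```python
from h import *
np.set_printoptions(precision=3,suppress=True)
s=ctrl.read_state();print(s["clock"],s["tcp_pos"],s["force"])
for c in("side","top"):
  im=ctrl.camera(c).copy()
  for d in ctrl.landmark_of(c,"lid_bar"): print(c,d["p"],d["xy"],atz(c,d["xy"],.076))
```

```text
17.2 [ 0.494 -0.295  0.163] [-0.324 -0.356 -2.341]
side 0.96 [299.3, 295.4] [ 0.576 -0.287  0.076]
side 0.56 [277.5, 109.5] [0.708 0.451 0.076]
top 0.94 [140.3, 142.2] [0.714 0.454 0.076]
top 0.59 [401.5, 194.0] [ 0.579 -0.298  0.076]
```

The lid stayed in place at (0.577, −0.29) and the hook is clear. I'm taking the lifter to bare worktop.

Emit:
play_rows --pt "0 0.3 0 -0.3 0" --pt "0 0.5 0 -0.5 0" --pt "0 0.4 0.3 -0.2 0" --pt "0 0.3 0.6 0 0" --pt "0 0.1 0.8 0 0" --pt "0 0 0.9 0 0" --pt "0 0 0.9 0 0" --pt "0 0 0.8 0 0"

```text
clock: 18.2
tcp_pos: [0.4279, -0.1223, 0.2026]
eef_rot: [[-1.0, -0.025, 0.001], [-0.025, 1.0, 0.0], [-0.001, 0.0, -1.0]]
force: [0.9, 0.0, -2.5]
finger_gap: 0.0255
finger_force: 69.7
```

Emit:
play_rows --pt "0 0 0.5 0 0" --pt "0 0 0.3 0.2 0" --pt "0 0 0 0.5 0" --pt "0 0 0 0.6 0" --pt "0 0 0 0.5 0" --pt "0 0 0 0.2 0" --pt "0 0 0 0 0" --pt "0 0 0 0 0"

```text
clock: 19.0
tcp_pos: [0.4273, -0.0925, 0.1229]
eef_rot: [[-1.0, -0.024, 0.001], [-0.024, 1.0, -0.0], [-0.001, -0.0, -1.0]]
force: [-0.6, 0.6, -1.8]
finger_gap: 0.025
finger_force: 69.5
```

Emit:
play_rows --pt "0 0 0 0.04 0" --pt "0 0 0 0.03 0" --pt "0 0 0 0.03 0" --pt "0 0 0 0 0" --pt "0 0 0 0 0"

```text
clock: 19.5
tcp_pos: [0.4274, -0.0923, 0.1191]
eef_rot: [[-1.0, -0.024, 0.001], [-0.024, 1.0, 0.0], [-0.001, 0.0, -1.0]]
force: [-1.2, -0.2, 5.4]
finger_gap: 0.0253
finger_force: 70.6
```

The foot is on the worktop (+5 N, the same height as at the grasp). I'm releasing and retreating straight up.

Emit:
play_rows --grip_force 20 --pt "25 0 0 0 0" --pt "32 0 0 0 0" --pt "45 0 0 0 0" --pt "85 0 0 0 0" --pt "85 0 0 0 0" --pt "85 0 0 0 0" --pt "85 0 0 0 0"

```text
clock: 20.2
tcp_pos: [0.4268, -0.0921, 0.1183]
eef_rot: [[-1.0, -0.024, -0.0], [-0.024, 1.0, 0.0], [0.0, 0.0, -1.0]]
force: [0.4, 0.4, 0.0]
finger_gap: 0.085
finger_force: 0.0
```

Emit:
play_rows --pt "85 0 0 -0.3 0" --pt "85 0 0 -0.6 0" --pt "85 0 0 -0.8 0" --pt "85 0 0 -0.8 0" --pt "85 0 0 -0.8 0" --pt "85 0 0 -0.6 0" --pt "85 0 0 0 0" --pt "85 0 0 0 0"

```text
clock: 21.0
tcp_pos: [0.4269, -0.0923, 0.275]
eef_rot: [[-1.0, -0.024, 0.001], [-0.024, 1.0, 0.0], [-0.001, 0.0, -1.0]]
force: [-0.0, -0.7, -0.1]
finger_gap: 0.085
finger_force: 0.0
```

Run:
```python
from h import *
s=ctrl.read_state();print(s["clock"],s["tcp_pos"],s["force"],s["finger_gap"])
cv2.imwrite("pics/end.png",ctrl.camera("side"))
```

```text
21.0 [ 0.42687417 -0.09225516  0.27497653] [-0.01931294 -0.68821036 -0.08323884] 0.08499751569800759
```

View pics/end.png

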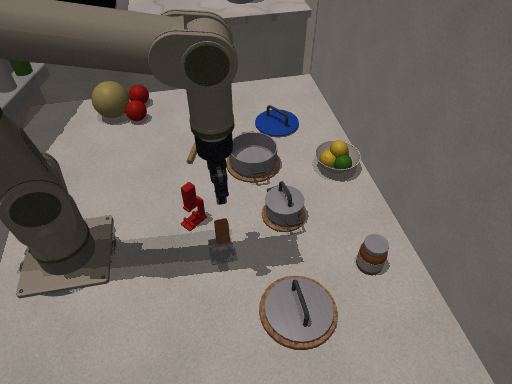

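The final picture shows the lid centred on the trivet at (299,309), the lifter upright at (222,240), the small lid still in place, and the gripper clear. (That was my tenth picture or slightly over.)

```bash
python3 -c "
from rig import ctrl
print(ctrl.hand_in())"
```

```text
the job is handed in; nothing more can be done
None
```

The job is handed in at about 21 s: the hot lid is centred on the cork trivet, the lifter stands upright on bare worktop clear of it, and the small pot's lid is where it was. I viewed exactly 10 pictures.

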